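# Clamp the spice jar with the cam crank

## Task

Stand the spice jar upright on the board of the jar clamp, in the gap between the V block and the open jaw, and let go of it. Then take the crank's knob and turn it counterclockwise (seen from above), feeling for the cam: up the rise until the roller rests on the cam's level top, so that the jaw keeps gripping the jar firmly when you let go of the crank and move clear. Do not force the crank, and leave the mug, glass, tin and tub where they are.

Things in the scene. Friction and masses are not known exactly. Their poses are not given: they have to be found in the camera images.
- spice_jar: The only spice jar on the table: a slim glass jar with a screw cap, 45 mm in diameter, 97 mm tall, about 0.1 kg, loose, standing on the table left of the clamp. Origin: centre of its underside; z up its axis.
- clamp: Jar clamp, fixed to the table: wooden board 110 x 260 x 12 mm (x, y, z), cam and crank at one end, wooden V block at the other. Origin on the table, 5 mm from the board's middle; y points along the slide from cam shaft to V block, z up. In mm: shaft upright at x 0, y -80; steel guide block y -14 to 10, to z 52; open jaw face y 40, jaw to z 57; V block behind y 75, to z 57.
- set_down (a point): Fixed point on the board's top in the middle of the open gap (clamp frame x 0, y 68, z 12 mm): where to stand the jar. The jaw is an aluminium plate 44 mm wide with a rubber face. A spring joins it to the roller slide: it comes up to the jar, pushes it home, then stands still while the cam goes on tightening the spring, so nothing outside shows when the level top is reached.
- jar_seat (a point): Where the jar's underside centre lies when the jar is home in the V block (110 degrees wide): on the board's top, clamp frame x 0, y 72.5, z 12 mm. The open gap is 10 mm longer than the jar is thick. On the cam's level top the jaw presses the jar with about 18 N, so that the forces of jaw and V block on the jar add up to about 30 N.
- shaft_top (a point): Point on the crank shaft's upright axis, 76 mm above the table. The cam (dark steel, under the crank arm) is set on the shaft differently each time, by up to 1.4 rad: its level top is first met with the knob somewhere from -0.8 to +0.8 rad about the clamp's x axis direction (counterclockwise positive), so it must be felt or seen.
- crank: Steel crank arm, sweeping 66 to 77 mm above the table. Origin on the shaft axis; x points to the knob. Turning it counterclockwise from above: first idle (under 2 N at the knob); then a long rise, push climbing from about 2 to 8 N, springs back if let go; a level top 0.55 rad wide, push under 2 N, stays put; then a steep drop that pulls the crank on with over 8 N and opens the jaw.
- knob_grip (a point): Middle of the crank's upright black knob, 19 mm in diameter, 45 mm high (77 to 122 mm above the table), spinning freely on its pin 65 mm from the shaft axis. It starts on the robot's side of the shaft and goes counterclockwise past the end away from the V block, then round the far side. End stop about 2.1 rad beyond the clamp's x direction.
- knob: The same knob; origin at the centre of its lower end. Grip it lightly, with 15 to 30 N: if the forces of both fingers on it (grip and push, added up) pass 90 N the crank bends.
- mug: Bystander: mug, 92 x 132 x 100 mm, back left. Origin: centre of underside.
- glass: Bystander: drinking glass, 77 mm wide, 89 mm tall, left. Origin: centre of underside.
- tin: Bystander: food tin, 76 mm wide, 58 mm tall, right. Origin: centre of underside.
- tub: Bystander: low round tub with a lid, 65 mm wide, 29 mm tall, near the robot. Origin: centre of underside.
Mind the look-alikes: they are no part of the job. Leave any green or red look-alike of the spice_jar alone.

How it is judged:
By the outcome, as a careful person would: the job done as asked, in the order asked, and still so for the second after the job is handed in, with the robot touching nothing.
It also fails if it takes over 72 s, if anything falls off the work surface, if the arm or the gripper's body presses on something with over 40 N, if the wrist force passes 120 N, or if a joint passes its speed limit or range.

## Robot

A 6-joint arm with a two-finger parallel gripper is mounted at the origin on a cart in front of the work surface, level with it; the furniture and walls round the work are solid. World frame = base frame: x ahead of the robot, y to its left, z up, the work surface at z = 0. Lengths are in m, angles in degrees, forces in N, time in s.
With the tool pointing down it reaches from about 0.25 to 0.725 m from the base axis. Payload 9.7 kg.
Tool frame: the origin (TCP) lies at the very end of the fingers, on their centre line; the grasp point (between the pads) lies grasp_offset behind it (grasp_offset is the distance from the TCP to the grasp point, in m); z points along the fingers, y is the line along which they close (so a half turn about z gives the same grasp; the last joint's range is limited). The gripper opens to 85 mm and grips with 20 to 120 N. Pads are 22 mm wide; open, the fingers measure 114 mm over their backs; the gripper's body (76 mm by 85 mm) begins 54 mm behind the grasp point. The pads swing forward as they close: fully open they stand 13 mm farther back than shut.
Start: joints at [73.625, 4.979, 10.078, 95.1, 0, 90], TCP at [0.155, 0.528, 0.199] pointing down, gripper open.
Joint ranges: [-179.16, 179.16], [-48.56, 103.87], [-65.8, 70.77], [-126.05, 130.52], [-82.76, 87.17], [-180, 180]. Speed limits (degrees/s): [127.2, 127.2, 147.25, 180, 180, 180].

## Interface

Orientations are given as [roll, pitch, yaw] about the fixed x, y, z axes, in that order (R = Rz(yaw) Ry(pitch) Rx(roll)).
In Python, from workcell import get_obs, camera, calibration, job_done, recognise, cut_out, mark_of, grasp_offset gives the robot as it stands.
- The arm moves only by the tool servo_tool, never from a script. Its argument "moves" is a list of rows, each a list of 3 entries, a list of its own where there are three numbers: the turn, a rotation vector about the tool's x, y, z in degrees, then the shift along the tool's x, y, z in m, then the opening in per cent of the stroke, from 0 (shut) to 100 (fully open). In form: [[[ax, ay, az], [x, y, z], claw], ...]. A call has 1 to 12 rows; each row shifts and turns the commanded pose from where the row before left it, along the tool's axes as they then stand; what a row does not reach is not made up. A row lasts 1/10 s, in which the tool goes at most 50 mm and 8.59 degrees, less where a joint would pass 70% of its speed; a pose out of reach is approached as far as the arm can. A call is refused whole if a number of a shift passes 0.05 or a number of a turn 8.59, either way. A call with a gripper value outside its range is refused whole. The fingers move at their own pace and stop on an object; "force" is the grip in N (left out, the last holds). Time passes only in rows, so rows that do not move let the fingers close. It gives the time, the measured TCP pose, the force, the opening and the grip force at its end, in the units of the state.
- get_obs(): the state, without advancing time (a new reading comes with each control period).
- camera(name): name is "scene" or "top"; returns (picture, depth): 400x640x3 uint8, red, green, blue; 400x640 float32, m along the optical axis (not along the pixel's ray), 0 where there is no reading.
- calibration(name): a dict with "camera_matrix" (3x3 intrinsics, pixels), "dist" ([k1, k2, p1, p2, k3] as OpenCV has them; the pictures are not rectified), "R" (3x3) and "t" (3): a world point X has camera coordinates R X + t. Camera axes: x right, y down, z forward; pixel columns grow to the right and rows downward; lengths in m; the calibration is good to about 2 mm. A picture is of the moment at which its call begins. calibration takes no time and is no camera call.
- job_done(): hands the job in; it is judged then, once.
Trained networks look in the newest picture that a camera, given by its name, has taken for a name from the list of things; names that differ only in an ending like _2 or _b are one class to them, and where a whole thing is asked for, a point or a joint stands for the part that bears it (a point fixed in the world has none). Each returns a list of dicts, best first, with "score" (0 to 1); they miss things now and then, are a little off and sometimes report something else, mostly with a low value. They report only what shows in the picture. A call takes as long as a camera call. They do not tell look-alikes from the thing itself.
- recognise(name, camera): "xyz" ([x, y, z] in m, in the coordinates of the camera as it stood for that picture, good to about 4 mm: the middle of the surface that is visible of it).
- cut_out(name, camera): "mask" (400x640 bool, what is visible of it).
- mark_of(name, camera): "xyz" ([x, y, z] in m, in the coordinates of the camera as it stood for that picture, good to about 4 mm: a listed point, or the origin of a listed thing).
The state is a dict: "time": time; "q": joint angles; "qd": joint speeds; "joint_efforts": joint torques, N m; "ee_pos": TCP position; "tcp_rot": TCP orientation; "wrist_force": force on the tool from outside, world axes, zero at the start; "torque": the same for the moment, N m; "opening": finger opening in m; "grasp_force": force on a finger pad.
Only numpy, scipy, OpenCV 4.12 (cv2) and the standard library are available. Lean on these libraries where they do the work, as an engineer would, in place of code of your own. Each camera call takes 0.05 s, during which the arm holds its last target. There are 200 camera calls.

## Working session

There is one attempt and no reset: what is moved stays moved. The work goes in short steps, Python scripts to look and compute and a tool call to move; the robot and the scene stay as the last step left them, time stands still between calls to the robot, and variables do not carry over. Pictures are saved under pics/ and viewed, at most 10 in all, crops included, and the job is handed in when it is done.

Besides the shell and the picture viewer there is one more tool, called by a JSON object that holds its "op" and its "data", one argument or row to a line. servo_tool: Moves the arm, as the interface text tells. Its arguments: {"type":"object","properties":{"moves":{"type":"array"},"force":{"type":"number"}},"required":["moves"]}

```bash
mkdir -p pics; cat > h.py <<'E'
import numpy as np, cv2
from workcell import *
def toW(p,cam):
    c=calibration(cam); return np.array(c["R"]).T@(np.array(p)-np.array(c["t"]))
def marks(names,cam,f=mark_of):
    for n in names:
        try:
            for d in f(n,cam)[:3]: print(cam,n,round(d["score"],2),toW(d["xyz"],cam).round(4))
        except Exception as e: print(n,e)
def toPix(P,cam):
    c=calibration(cam); R=np.array(c["R"]);return cv2.projectPoints(np.array(P,float).reshape(-1,1,3),cv2.Rodrigues(R)[0],np.array(c["t"],float),np.array(c["camera_matrix"]),np.array(c["dist"]))[0].reshape(-1,2)
E
python3 - <<'E'
from h import *
a,_=camera("scene");b,_=camera("top")
cv2.imwrite("pics/s.png",a[:,:,::-1]);cv2.imwrite("pics/t.png",b[:,:,::-1])
for c in("scene","top"): marks(["spice_jar","clamp","set_down","jar_seat","shaft_top","knob_grip","crank"],c)
o=get_obs();print(o,grasp_offset)
E
```

```text
scene spice_jar 0.8 [4.080e-01 3.038e-01 4.000e-04]
scene spice_jar 0.62 [0.5449 0.1884 0.0033]
scene spice_jar 0.56 [0.4625 0.2241 0.0009]
scene clamp 0.58 [ 0.5512 -0.038  -0.0045]
scene set_down 0.93 [0.5355 0.0318 0.012 ]
scene jar_seat 0.72 [0.5361 0.0357 0.0149]
scene shaft_top 0.91 [ 0.5691 -0.1174  0.0732]
scene crank 0.72 [ 0.5691 -0.1165  0.063 ]
top spice_jar 0.75 [4.642e-01 2.282e-01 2.000e-04]
top spice_jar 0.63 [ 0.5452  0.1853 -0.0027]
top spice_jar 0.51 [ 0.4069  0.3067 -0.0005]
top clamp 0.74 [ 0.5578 -0.0378 -0.0037]
top set_down 0.68 [0.5413 0.0309 0.0099]
top jar_seat 0.62 [0.5383 0.0405 0.0087]
top shaft_top 0.96 [ 0.5725 -0.1123  0.0737]
top shaft_top 0.28 [ 0.527  -0.1632  0.0776]
top knob_grip 0.57 [ 0.5348 -0.1689  0.103 ]
top crank 0.74 [ 0.5742 -0.1125  0.0633]
{'time': 0.8, 'q': array([7.36243001e+01, 4.97629687e+00, 1.00773187e+01, 9.50996060e+01,
       2.10562565e-05, 8.99990699e+01]), 'qd': array([-0.0347535 ,  0.0430967 ,  0.00951759,  0.02702207, -0.08583097,
        0.0108547 ]), 'joint_efforts': array([-2.39483241e-03, -5.20048857e+01,  4.64834619e+01,  1.22984358e-03,
       -1.24414987e-04,  7.65637580e-07]), 'ee_pos': array([0.1550605 , 0.52767696, 0.19950111]), 'tcp_rot': array([ 1.79998584e+02, -2.10332730e-05,  1.63625230e+02]), 'wrist_force': array([-0.26614012, -0.74556367, -0.0916637 ]), 'torque': array([ 0.05124539,  0.03146822, -0.04281915]), 'grasp_force': 0.0, 'opening': 0.08509948611917995} 0.0187
```

View pics/s.png

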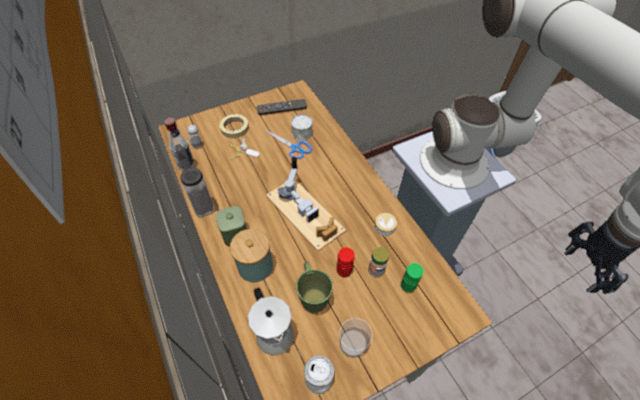

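View pics/t.png

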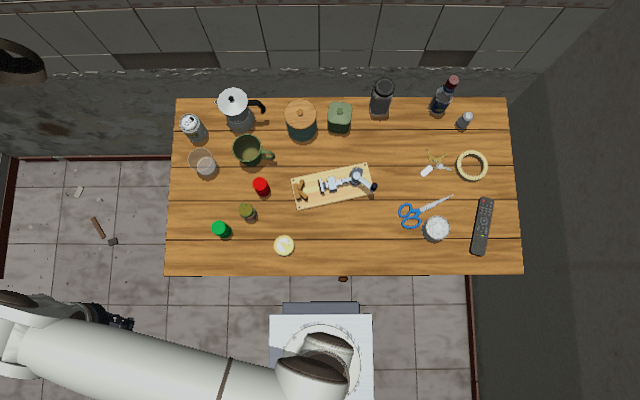

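Jar candidates (scene / top pixels):
- Red jar: (345,262) / (261,187).
- Green jar: (412,278) / (221,229).
- Clear glass jar with olive cap: (379,262) / (247,212).

The clear one fits the description. I'll check it in a crop and refine the poses.

```bash
cat >> h.py <<'E'
def cloud(d,cam,mask):
    c=calibration(cam); v,u=np.nonzero(mask&(d>0)); z=d[v,u]
    n=cv2.undistortPoints(np.stack([u,v],1).astype(float).reshape(-1,1,2),np.array(c["camera_matrix"]),np.array(c["dist"])).reshape(-1,2)
    return (np.c_[n*z[:,None],z]-np.array(c["t"]))@np.array(c["R"])
E
python3 - <<'E'
from h import *
a,da=camera("scene");b,db=camera("top")
A=cv2.resize(a[140:310,260:440],None,fx=3.3,fy=3.3,interpolation=cv2.INTER_CUBIC)
cv2.imwrite("pics/crop.png",A[:,:,::-1])
for cam,d in(("scene",da),("top",db)):
    for m in cut_out("spice_jar",cam)[:3]:
        P=cloud(d,cam,m["mask"]);T=P[P[:,2]>.088]
        print(cam,"jar",round(m["score"],2),len(P),P.mean(0).round(4),T.mean(0).round(4),P[:,2].max().round(4))
    P=cloud(d,cam,np.ones(d.shape,bool))
    S=P[(abs(P[:,2]-.012)<.005)&(abs(P[:,0]-.55)<.12)&(abs(P[:,1]+.04)<.2)]
    r=cv2.minAreaRect((S[:,:2]*1000).astype(np.float32));print(cam,"board",len(S),r)
    K=P[(P[:,2]>.112)&(P[:,2]<.13)&(abs(P[:,0]-.535)<.05)&(abs(P[:,1]+.169)<.05)]
    print("knob",len(K),K.mean(0).round(4),np.ptp(K,axis=0).round(4))
E
```

```text
scene jar 0.93 460 [0.4159 0.3117 0.0707] [0.4094 0.3079 0.0958] 0.1005
scene jar 0.92 476 [0.5473 0.1916 0.069 ] [0.5437 0.1863 0.0961] 0.1011
scene jar 0.65 487 [0.4683 0.2327 0.0681] [0.4631 0.2275 0.0963] 0.1018
scene board 1533 ((554.9610595703125, -39.629302978515625), (111.307373046875, 261.5472106933594), 12.348691940307617)
knob 31 [ 0.5295 -0.1615  0.1189] [0.0177 0.0179 0.013 ]
top jar 0.85 275 [0.4072 0.2983 0.081 ] [0.4099 0.3029 0.0973] 0.1041
top jar 0.67 2701 [ 0.5515 -0.038   0.0248] [ 0.5288 -0.1608  0.1125] 0.125
top jar 0.65 218 [0.5373 0.1824 0.0838] [0.5414 0.1846 0.0972] 0.1045
top board 1704 ((553.9989013671875, -30.05889892578125), (376.27777099609375, 230.3616485595703), 89.03277587890625)
knob 26 [ 0.5307 -0.1617  0.1195] [0.0129 0.0151 0.0117]
```

View pics/crop.png

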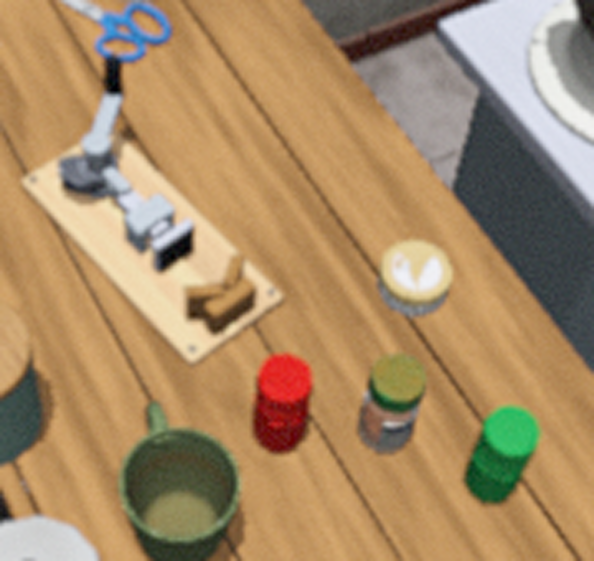

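The crop shows the clear jar with the olive-green cap at crop (390,400), with the red one at (283,400) and the green one at (503,455). The clear jar stands at about (0.463, 0.226). The clamp yaw is 12.35° and the knob is at about -130° world.

{"op": "servo_tool", "data": {
  "moves": [
    [[0,0,7.66],[0,0,0],100],
    [[0,0,7.66],[0,0,0],100],
    [[0,0,7.66],[0,0,0],100],
    [[0,0,7.66],[0,0,0],100],
    [[0,0,7.66],[0,0,0],100],
    [[0,0,7.66],[0,0,0],100],
    [[0,0,7.66],[0,0,0],100],
    [[0,0,7.66],[0,0,0],100]
  ]
}}

```text
time: 1.8
ee_pos: [0.155, 0.5277, 0.1995]
tcp_rot: [-180.0, 0.0, 102.0]
wrist_force: [0.0, -0.6, -0.2]
opening: 0.0854
grasp_force: 0.0
```

{"op": "servo_tool", "data": {
  "moves": [
    [[0,0,0],[-0.0361,0.0236,0],100],
    [[0,0,0],[-0.0361,0.0236,0],100],
    [[0,0,0],[-0.0361,0.0236,0],100],
    [[0,0,0],[-0.0361,0.0236,0],100],
    [[0,0,0],[-0.0361,0.0236,0],100],
    [[0,0,0],[-0.0361,0.0236,0],100],
    [[0,0,0],[-0.0361,0.0236,0],100],
    [[0,0,0],[-0.0361,0.0236,0],100],
    [[0,0,0],[-0.0361,0.0236,0],100],
    [[0,0,0],[-0.0361,0.0236,0],100],
    [[0,0,0],[0,0,0],100],
    [[0,0,0],[0,0,0],100]
  ]
}}

```text
time: 3.0
ee_pos: [0.4632, 0.2248, 0.1993]
tcp_rot: [-180.0, -0.0, 102.2]
wrist_force: [0.1, 0.1, 0.3]
opening: 0.0855
grasp_force: 0.0
```

Now down to TCP z ≈ 0.058, then grip.

{"op": "servo_tool", "data": {
  "moves": [
    [[0,0,0],[0.001,0,0.035],100],
    [[0,0,0],[0,0,0.035],100],
    [[0,0,0],[0,0,0.035],100],
    [[0,0,0],[0,0,0.035],100],
    [[0,0,0],[0,0,0],100],
    [[0,0,0],[0,0,0],0],
    [[0,0,0],[0,0,0],0],
    [[0,0,0],[0,0,0],0],
    [[0,0,0],[0,0,0],0],
    [[0,0,0],[0,0,0],0],
    [[0,0,0],[0,0,0],0],
    [[0,0,0],[0,0,0],0]
  ],
  "force": 30
}}

```text
time: 4.2
ee_pos: [0.4665, 0.2284, 0.066]
tcp_rot: [179.3, -0.2, 102.3]
wrist_force: [0.1, 0.1, 27.8]
opening: 0.0192
grasp_force: 30.9
```

```bash
python3 - <<'E'
from h import *
a,da=camera("scene");b,db=camera("top")
A=cv2.resize(a[200:310,300:440],None,fx=4,fy=4,interpolation=cv2.INTER_CUBIC)
B=cv2.resize(b[150:260,190:330],None,fx=4,fy=4,interpolation=cv2.INTER_CUBIC)[:,:240+200]
C=np.hstack([A[:,:400],B[:,:400]])
cv2.imwrite("pics/c2.png",C[:,:,::-1])
o=get_obs();print(o["opening"],o["grasp_force"],o["wrist_force"],o["torque"],o["ee_pos"])
E
```

```text
0.019104942824508923 30.875986581668258 [-2.26112546e-02  2.42884213e-01  2.79077031e+01] [-0.00521243 -0.32154758 -0.03830229] [0.46645927 0.22835081 0.06599602]
```

View pics/c2.png

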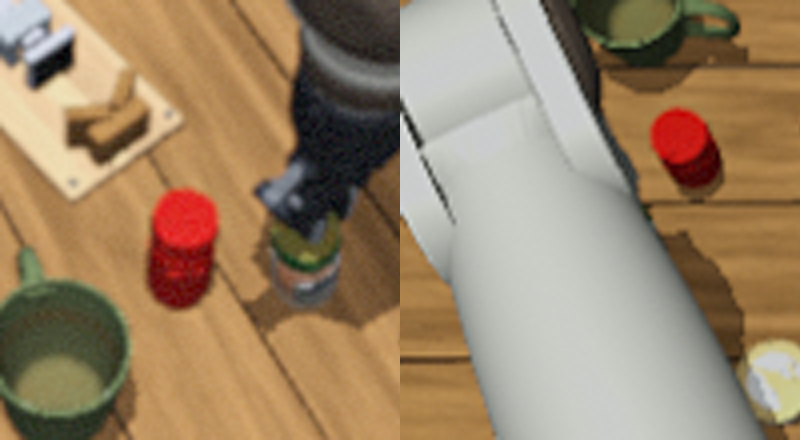

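```bash
python3 - <<'E'
from h import *
o=get_obs();a,d=camera("scene")
print(toPix([o["ee_pos"],[.4633,.226,.097],[.4633,.226,0]],"scene"))
for m in cut_out("spice_jar","scene")[:3]:
    P=cloud(d,"scene",m["mask"]);v,u=np.nonzero(m["mask"]);print(round(m["score"],2),len(P),P.mean(0).round(4),P.min(0).round(3),P.max(0).round(3),u.min(),u.max(),v.min(),v.max())
marks(["spice_jar"],"scene")
P=cloud(d,"scene",np.ones(d.shape,bool));S=P[(np.hypot(P[:,0]-.465,P[:,1]-.228)<.05)&(P[:,2]>.03)]
for z in np.arange(.03,.18,.01):
    T=S[abs(S[:,2]-z)<.005]
    if len(T): print(z.round(2),len(T),T.min(0)[:2].round(3),T.max(0)[:2].round(3))
c=calibration("scene");print(-np.array(c["R"]).T@np.array(c["t"]))
A=cv2.resize(a[225:285,350:410],None,fx=9,fy=9,interpolation=cv2.INTER_CUBIC);cv2.imwrite("pics/c3.png",A[:,:,::-1])
E
```

```text
[[377.64497075 260.65537943]
 [379.7378073  253.90666443]
 [375.08539978 270.4720599 ]]
0.88 435 [0.5487 0.1936 0.0707] [0.522 0.152 0.   ] [0.565 0.208 0.103] 336 354 248 276
0.82 451 [0.4161 0.3122 0.0716] [ 0.387  0.285 -0.002] [0.431 0.33  0.101] 401 423 263 292
0.61 295 [0.4803 0.2408 0.069 ] [0.45  0.215 0.001] [0.498 0.252 0.102] 368 384 254 276
scene spice_jar 0.69 [0.5442 0.1873 0.0019]
scene spice_jar 0.61 [0.4621 0.2241 0.0043]
0.03 11 [0.45  0.221] [0.488 0.251]
0.04 22 [0.452 0.228] [0.491 0.251]
0.05 21 [0.456 0.222] [0.493 0.251]
0.06 29 [0.456 0.223] [0.494 0.251]
0.07 18 [0.458 0.222] [0.494 0.251]
0.08 24 [0.46  0.225] [0.498 0.252]
0.09 50 [0.462 0.216] [0.498 0.252]
0.1 94 [0.448 0.215] [0.497 0.251]
0.11 23 [0.451 0.226] [0.487 0.243]
0.12 19 [0.448 0.23 ] [0.486 0.243]
0.13 10 [0.449 0.231] [0.482 0.242]
0.14 16 [0.44  0.231] [0.487 0.245]
0.15 46 [0.427 0.223] [0.503 0.249]
0.16 20 [0.451 0.226] [0.506 0.249]
0.17 34 [0.442 0.232] [0.51  0.251]
[0.83605389 0.58715721 1.00001319]
```

View pics/c3.png

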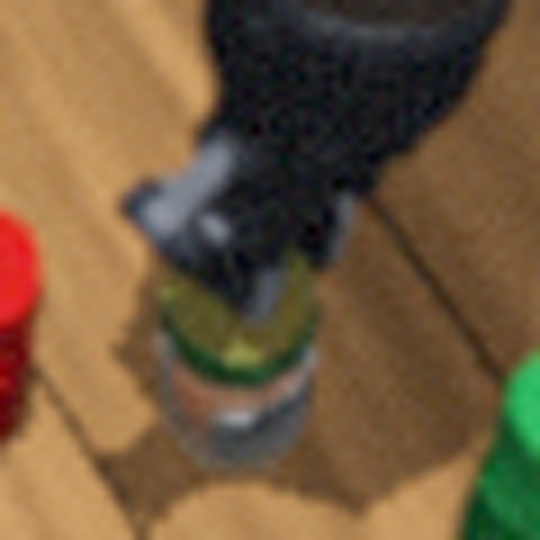

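```bash
python3 - <<'E'
from h import *
a,d=camera("scene")
m=np.zeros(d.shape,bool);m[240:279:2,360:396:2]=1
P=(np.ones((d.shape+(3,)))*np.nan);P[m&(d>0)]=cloud(d,"scene",m)
print("cols",list(range(360,396,2)))
for v in range(240,279,2): print(v,*["%4.0f/%3.0f/%3d"%(1e3*P[v,u,0],1e3*P[v,u,2],a[v,u].mean()) for u in range(362,392,2)])
E
```

```text
cols [360, 362, 364, 366, 368, 370, 372, 374, 376, 378, 380, 382, 384, 386, 388, 390, 392, 394]
240  446/  3/135  439/ -1/129  434/ -1/129  428/ -3/130  424/ -1/128  506/208/ 66  501/207/ 77  501/217/ 50  498/221/ 29  494/219/ 24  494/229/ 25  492/234/ 27  488/234/ 29  484/234/ 28  479/233/ 35
242  448/ -2/146  443/ -0/138  438/ -1/131  432/ -1/132  427/ -1/133  507/204/128  503/205/128  502/214/ 70  499/215/ 41  493/211/ 29  485/203/ 29  480/202/ 33  476/202/ 34  471/199/ 20  453/169/ 20
244  452/ -2/148  447/ -0/140  441/ -3/116  512/188/131  512/199/136  509/203/136  505/204/118  502/207/ 40  498/206/ 29  490/198/ 29  482/189/ 31  481/195/ 30  477/197/ 25  452/150/ 23  451/159/ 23
246  456/  1/146  525/195/102  523/199/ 77  518/197/126  516/201/134  511/202/120  503/192/ 54  487/162/ 34  484/167/ 30  488/185/ 27  481/179/ 27  479/186/ 20  471/177/ 39  452/143/ 49  448/146/ 29
248  458/ -4/135  528/194/ 66  525/198/125  521/197/145  518/200/126  510/191/ 72  491/154/ 41  484/148/ 33  484/160/ 34  484/170/ 35  483/177/ 30  477/174/ 29  454/130/ 19  451/135/ 90  386/ -0/ 70
250  463/
[... 2275 characters left out ...]
 482/ 49/ 97  476/ 47/ 69  470/ 42/ 70  460/ 31/ 86  443/ -1/ 83  437/ -3/ 88  433/ -2/ 93  427/ -2/ 86
274  503/  3/129  495/ -5/101  491/ -3/ 77  486/ -2/ 77  483/  5/ 93  485/ 22/ 82  481/ 26/ 66  477/ 28/ 64  472/ 28/ 77  467/ 26/ 80  455/  9/ 74  446/ -2/ 69  442/  1/ 80  437/  0/ 89  431/ -2/ 84
276  505/ -0/ 69  500/ -1/ 80  495/ -0/ 79  489/ -4/ 82  485/ -1/ 82  482/  4/ 90  479/ 10/ 86  474/ 11/ 79  468/  9/ 80  459/ -3/ 87  454/ -4/ 69  449/ -3/ 72  446/  1/ 81  440/  0/ 93  435/  0/ 90
278  508/ -1/ 70  502/ -2/ 79  497/ -2/ 79  492/ -3/ 79  487/ -3/ 86  483/ -2/ 85  478/ -1/ 95  472/ -4/102  468/ -1/104  462/ -3/ 85  458/  0/ 84  454/  0/ 71  449/  1/ 71  444/  1/ 85  437/ -4/ 90
```

The fingers look wrong: one tip is at cap-top height and the other is beside the cap. I'll relieve the pressure a little and read the state again before opening.

{"op": "servo_tool", "data": {
  "moves": [
    [[0,0,0],[0,0,-0.004],0],
    [[0,0,0],[0,0,-0.004],0],
    [[0,0,0],[0,0,0],0]
  ]
}}

```text
time: 4.8
ee_pos: [0.4637, 0.227, 0.0698]
tcp_rot: [179.8, -0.1, 102.3]
wrist_force: [1.5, 0.2, 0.4]
opening: 0.0002
grasp_force: 0.0
```

```bash
python3 - <<'E'
from h import *
a,d=camera("scene")
A=cv2.resize(a[225:285,350:410],None,fx=9,fy=9,interpolation=cv2.INTER_CUBIC);cv2.imwrite("pics/c4.png",A[:,:,::-1])
o=get_obs();print(o["ee_pos"],o["opening"],o["wrist_force"],toPix([o["ee_pos"]],"scene"))
E
```

```text
[0.46319404 0.22676501 0.06872434] 2.284078190648977e-05 [-1.02331193  0.23642005 -0.36173566] [[378.49684872 259.2074583 ]]
```

View pics/c4.png

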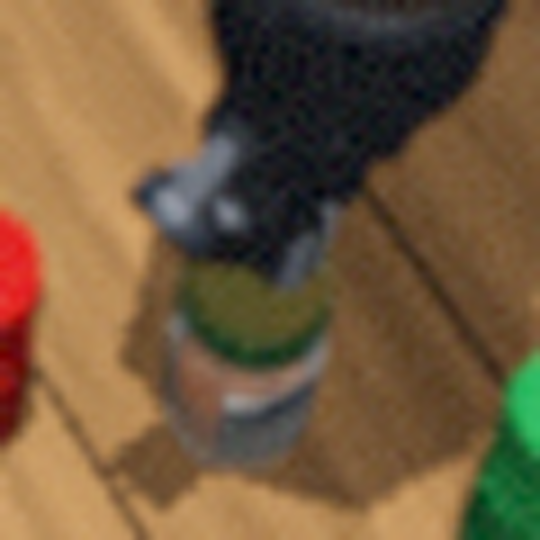

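```bash
python3 - <<'E'
from h import *
from scipy.optimize import least_squares
a,d=camera("scene")
g=a.astype(int)
m=np.zeros(d.shape,bool);m[250:280,364:390]=1
P=cloud(d,"scene",m);v,u=np.nonzero(m&(d>0));C=g[v,u]
for z0,z1 in((.015,.035),(.035,.055),(.055,.07),(.07,.085)):
    S=P[(P[:,2]>z0)&(P[:,2]<z1)]
    f=least_squares(lambda p:np.hypot(S[:,0]-p[0],S[:,1]-p[1])-.0225,[.465,.228],loss="soft_l1",f_scale=.002)
    print("side",z0,len(S),f.x.round(4),np.abs(f.fun).mean().round(4))
cap=(C[:,2]<C[:,1]-20)&(P[:,2]>.09)
S=P[cap];print("cap",len(S),S.min(0).round(3),S.max(0).round(3),S.mean(0).round(4),np.percentile(S[:,2],[10,50,90]).round(4))
r=cv2.minEnclosingCircle((S[:,:2]*1000).astype(np.float32));print(r)
m[:]=0;m[225:262,360:395]=1
P=cloud(d,"scene",m);v,u=np.nonzero(m&(d>0));C=g[v,u]
for z in np.arange(.1,.2,.01):
    S=P[(abs(P[:,2]-z)<.005)&(P[:,0]<.55)]
    if len(S):print(z.round(2),len(S),S[:,:2].min(0).round(3),S[:,:2].max(0).round(3))
print(toPix([[.4633,.226,.097],[.47,.235,.097]],"scene"))
E
```

```text
side 0.015 57 [0.4592 0.2262] 0.0008
side 0.035 74 [0.4569 0.2262] 0.0009
side 0.055 60 [0.4553 0.2254] 0.0009
side 0.07 45 [0.4532 0.2248] 0.0007
cap 80 [0.435 0.224 0.09 ] [0.476 0.248 0.11 ] [0.4579 0.2375 0.0969] [0.0921 0.097  0.1005]
((455.5759582519531, 227.78323364257812), 20.656904220581055)
0.1 73 [0.431 0.22 ] [0.475 0.248]
0.11 13 [0.455 0.232] [0.474 0.239]
0.12 11 [0.454 0.235] [0.475 0.239]
0.13 12 [0.456 0.234] [0.473 0.239]
0.14 8 [0.453 0.235] [0.477 0.241]
0.15 29 [0.435 0.219] [0.491 0.246]
0.16 28 [0.456 0.228] [0.501 0.248]
0.17 33 [0.442 0.237] [0.509 0.249]
0.18 25 [0.448 0.238] [0.511 0.25 ]
0.19 71 [0.467 0.226] [0.524 0.252]
[[379.7378073  253.90666443]
 [379.41104904 257.6724789 ]]
```

The jar is leaning slightly, and the fingertips appear to be on the cap top even though the reported TCP is z = 0.069. I'll lift straight up and compare the real fingertip with the reported TCP.

{"op": "servo_tool", "data": {
  "moves": [
    [[0,0,0],[0,0,-0.02],0],
    [[0,0,0],[0,0,-0.03],0],
    [[0,0,0],[0,0,-0.04],0],
    [[0,0,0],[0,0,0],0],
    [[0,0,0],[0,0,0],0]
  ]
}}

```text
time: 5.4
ee_pos: [0.4629, 0.2266, 0.1577]
tcp_rot: [179.9, -0.0, 102.3]
wrist_force: [0.4, 0.1, -0.9]
opening: -0.0002
grasp_force: 0.0
```

```bash
cat > jar.py <<'E'
from h import *
from scipy.optimize import least_squares
o=get_obs();a,d=camera("scene")
print(o["ee_pos"],o["opening"],o["wrist_force"],toPix([o["ee_pos"]],"scene"))
m=np.zeros(d.shape,bool);m[235:290,350:400]=1
P=cloud(d,"scene",m)
P=P[np.hypot(P[:,0]-.465,P[:,1]-.228)<.05]
for z0,z1 in((.015,.035),(.035,.055),(.055,.07),(.07,.085)):
    S=P[(P[:,2]>z0)&(P[:,2]<z1)]
    f=least_squares(lambda p:np.hypot(S[:,0]-p[0],S[:,1]-p[1])-.0225,[.465,.228],loss="soft_l1",f_scale=.002)
    print("side",z0,len(S),f.x.round(4),np.abs(f.fun).mean().round(4))
m[:]=0;m[150:290,340:420]=1
P=cloud(d,"scene",m);P=P[np.hypot(P[:,0]-.465,P[:,1]-.228)<.07]
for z in np.arange(.08,.28,.01):
    S=P[(abs(P[:,2]-z)<.005)]
    if len(S):print(z.round(2),len(S),S[:,:2].min(0).round(3),S[:,:2].max(0).round(3))
A=cv2.resize(a[190:290,330:430],None,fx=5.5,fy=5.5,interpolation=cv2.INTER_CUBIC);cv2.imwrite("pics/c5.png",A[:,:,::-1])
E
python3 jar.py
```

```text
[0.46294891 0.22663236 0.15774987] -0.00020178960979813878 [ 0.38025739  0.10468055 -0.93481583] [[383.28034552 242.29030021]]
side 0.015 53 [0.461  0.2264] 0.0006
side 0.035 58 [0.4608 0.2264] 0.0005
side 0.055 59 [0.4606 0.2252] 0.0009
side 0.07 39 [0.4606 0.2256] 0.0006
0.08 33 [0.446 0.198] [0.53  0.249]
0.09 67 [0.441 0.185] [0.53 0.25]
0.1 177 [0.439 0.189] [0.529 0.247]
0.19 2 [0.466 0.235] [0.466 0.235]
0.2 19 [0.454 0.228] [0.475 0.24 ]
0.21 17 [0.454 0.233] [0.475 0.238]
0.22 12 [0.451 0.234] [0.473 0.239]
0.23 11 [0.454 0.235] [0.474 0.241]
0.24 47 [0.428 0.219] [0.491 0.246]
0.25 36 [0.424 0.222] [0.498 0.247]
0.26 38 [0.444 0.236] [0.507 0.248]
0.27 39 [0.443 0.225] [0.523 0.25 ]
```

View pics/c5.png

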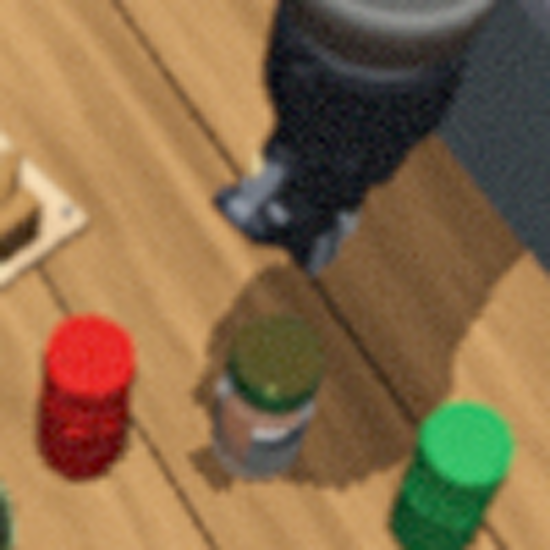

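The real fingertip is about 31 mm above the reported TCP z: depth puts the tip at about 0.19 while the report says 0.158. The cap contact agrees with this. The jar is back upright at (0.461, 0.226). I'll use real z = reported z + 0.031, so I open, descend to a reported z of about 0.025, stop and check.

{"op": "servo_tool", "data": {
  "moves": [
    [[0,0,0],[0,-0.003,0],100],
    [[0,0,0],[0,0,0],100],
    [[0,0,0],[0,0,0],100],
    [[0,0,0],[0,0,0],100],
    [[0,0,0],[0,0,0],100],
    [[0,0,0],[0,0,0],100],
    [[0,0,0],[0,0,0],100],
    [[0,0,0],[0,0,0],100]
  ]
}}

```text
time: 6.25
ee_pos: [0.4597, 0.2259, 0.1575]
tcp_rot: [180.0, -0.0, 102.3]
wrist_force: [0.7, 0.3, -1.0]
opening: 0.0856
grasp_force: 0.0
```

{"op": "servo_tool", "data": {
  "moves": [
    [[0,0,0],[0,0,0.035],100],
    [[0,0,0],[0,0,0.035],100],
    [[0,0,0],[0,0,0.035],100],
    [[0,0,0],[0,0,0.027],100],
    [[0,0,0],[0,0,0],100],
    [[0,0,0],[0,0,0],100]
  ]
}}

```text
time: 6.85
ee_pos: [0.4597, 0.2258, 0.0262]
tcp_rot: [-180.0, 0.0, 102.3]
wrist_force: [0.2, 0.2, 1.4]
opening: 0.0856
grasp_force: 0.0
```

{"op": "servo_tool", "data": {
  "moves": [
    [[0,0,0],[0,0,0],0],
    [[0,0,0],[0,0,0],0],
    [[0,0,0],[0,0,0],0],
    [[0,0,0],[0,0,0],0],
    [[0,0,0],[0,0,0],0],
    [[0,0,0],[0,0,0],0],
    [[0,0,0],[0,0,0],0]
  ],
  "force": 30
}}

```text
time: 7.55
ee_pos: [0.4605, 0.2262, 0.0268]
tcp_rot: [179.9, -0.0, 102.3]
wrist_force: [0.4, -1.0, 6.4]
opening: 0.0443
grasp_force: 29.9
```

Gripped at 44 mm, so I'll lift.

{"op": "servo_tool", "data": {
  "moves": [
    [[0,0,0],[0,0,-0.015],0],
    [[0,0,0],[0,0,-0.035],0],
    [[0,0,0],[0,0,-0.035],0],
    [[0,0,0],[0,0,-0.025],0],
    [[0,0,0],[0,0,0],0],
    [[0,0,0],[0,0,0],0]
  ],
  "force": 40
}}

```text
time: 8.15
ee_pos: [0.4598, 0.2259, 0.1362]
tcp_rot: [179.9, -0.0, 102.3]
wrist_force: [-0.6, -0.1, -1.4]
opening: 0.0437
grasp_force: 41.0
```

```bash
cat > held.py <<'E'
from h import *
from scipy.optimize import least_squares
a,d=camera("scene");o=get_obs();e=o["ee_pos"];print(e,o["opening"],o["wrist_force"])
P=cloud(d,"scene",np.ones(d.shape,bool))
P=P[np.hypot(P[:,0]-e[0],P[:,1]-e[1])<.04]
for z in np.arange(.02,.2,.01):
    S=P[abs(P[:,2]-z)<.006]
    if len(S)>8:
        f=least_squares(lambda p:np.hypot(S[:,0]-p[0],S[:,1]-p[1])-.0225,e[:2]-.002,loss="soft_l1",f_scale=.002)
        print(z.round(3),len(S),f.x.round(4),np.abs(f.fun).mean().round(4))
Q=P[P[:,2]>.006];print("low z",np.sort(Q[:,2])[:12].round(4))
E
python3 held.py
```

```text
[0.45938677 0.22571601 0.13517499] 0.043724707735390445 [-0.80563877 -0.02919618 -1.35411305]
0.11 11 [0.46   0.2247] 0.0005
0.12 36 [0.4601 0.2253] 0.0006
0.13 43 [0.46  0.226] 0.0006
0.14 47 [0.4599 0.2258] 0.0006
0.15 41 [0.4596 0.2259] 0.0005
0.16 31 [0.4596 0.2257] 0.0005
0.17 36 [0.4606 0.2249] 0.0012
0.18 35 [0.4677 0.224 ] 0.0039
0.19 44 [0.4652 0.2252] 0.0033
low z [0.1098 0.111  0.111  0.1116 0.1126 0.1135 0.1138 0.1143 0.1147 0.1158
 0.1158 0.116 ]
```

```bash
python3 - <<'E'
from h import *
a,d=camera("scene")
P=cloud(d,"scene",np.ones(d.shape,bool))
th=np.radians(12.35);O=np.array([.5539,-.0347]);X=np.array([np.cos(th),np.sin(th)]);Y=np.array([-X[1],X[0]])
q=np.c_[(P[:,:2]-O)@X,(P[:,:2]-O)@Y,P[:,2]]*1000
B=q[(abs(q[:,2]-12)<4)&(abs(q[:,0])<60)&(abs(q[:,1])<150)];print("board",B.min(0).round(),B.max(0).round(),np.median(B[:,2]).round(1))
T=q[(q[:,2]>48)&(q[:,2]<64)&(abs(q[:,0])<50)&(abs(q[:,1])<125)]
for y in range(-20,125,4):
    S=T[abs(T[:,1]-y)<2]
    if len(S):print(y,len(S),S[:,0].min().round(),S[:,0].max().round(),S[:,2].max().round(),)
K=q[(q[:,2]>105)&(q[:,2]<126)&(np.hypot(q[:,0],q[:,1]+80)<85)];print("knob",len(K),K.mean(0).round(1),K.max(0).round(1),K.min(0).round(1))
E
```

```text
board [ -55. -135.    8.] [ 56. 124.  16.] 12.1
-20 1 5.0 5.0 48.0
-16 4 -20.0 16.0 53.0
-12 15 -20.0 20.0 55.0
-8 15 -20.0 19.0 56.0
-4 15 -17.0 21.0 55.0
0 16 -19.0 19.0 55.0
4 14 -19.0 19.0 55.0
8 16 -19.0 21.0 56.0
20 2 -4.0 2.0 50.0
24 1 -2.0 -2.0 55.0
28 12 -22.0 19.0 60.0
32 21 -20.0 21.0 60.0
36 27 -22.0 20.0 59.0
40 4 -14.0 8.0 58.0
80 2 21.0 24.0 56.0
84 6 -29.0 26.0 59.0
88 12 -33.0 30.0 59.0
92 25 -32.0 32.0 61.0
96 19 -25.0 24.0 60.0
100 19 -15.0 20.0 61.0
104 20 -25.0 22.0 59.0
108 25 -24.0 24.0 59.0
112 17 -25.0 24.0 56.0
116 27 -25.0 24.0 57.0
120 7 -19.0 14.0 55.0
knob 42 [ -49.7 -117.9  116.2] [ -42.8 -110.9  125.1] [ -60.7 -126.5  105.2]
```

{"op": "servo_tool", "data": {
  "moves": [
    [[0,0,0],[-0.025,0.0043,0],0],
    [[0,0,0],[-0.04,0.007,0],0],
    [[0,0,0],[-0.04,0.007,0],0],
    [[0,0,0],[-0.04,0.007,0],0],
    [[0,0,0],[-0.035,0.006,0],0],
    [[0,0,0],[-0.0265,0.0048,0],0],
    [[0,0,0],[0,0,0],0],
    [[0,0,0],[0,0,0],0]
  ]
}}

```text
time: 9.05
ee_pos: [0.5384, 0.0314, 0.1343]
tcp_rot: [-179.9, -0.0, 102.3]
wrist_force: [0.4, -0.4, -1.4]
opening: 0.0438
grasp_force: 40.9
```

```bash
python3 held.py | head -8
```

```text
[0.53840241 0.03201198 0.13458288] 0.043821420630593286 [-0.61876228  0.44660003 -1.64195804]
0.02 76 [0.5464 0.0268] 0.0088
0.03 35 [0.552  0.0271] 0.0074
0.04 38 [0.5522 0.0342] 0.0101
0.05 70 [0.542  0.0426] 0.01
0.06 99 [0.5374 0.0433] 0.0069
0.11 16 [0.5387 0.0293] 0.0003
0.12 33 [0.5389 0.0304] 0.0008
```

{"op": "servo_tool", "data": {
  "moves": [
    [[0,0,0],[0.0,0.0005,0.025],0],
    [[0,0,0],[0,0,0.03],0],
    [[0,0,0],[0,0,0.02],0],
    [[0,0,0],[0,0,0.01],0],
    [[0,0,0],[0,0,0.005],0],
    [[0,0,0],[0,0,0.003],0],
    [[0,0,0],[0,0,0],0],
    [[0,0,0],[0,0,0],0]
  ]
}}

```text
time: 9.9
ee_pos: [0.5401, 0.032, 0.0434]
tcp_rot: [179.9, 0.0, 102.3]
wrist_force: [0.3, -0.5, -0.8]
opening: 0.0437
grasp_force: 41.0
```

{"op": "servo_tool", "data": {
  "moves": [
    [[0,0,0],[0,0,0.002],0],
    [[0,0,0],[0,0,0.0015],0],
    [[0,0,0],[0,0,0],0],
    [[0,0,0],[0,0,0],0]
  ]
}}

```text
time: 10.3
ee_pos: [0.5395, 0.0319, 0.039]
tcp_rot: [-180.0, -0.0, 102.3]
wrist_force: [0.0, -0.1, -0.8]
opening: 0.0438
grasp_force: 41.2
```

{"op": "servo_tool", "data": {
  "moves": [
    [[0,0,0],[0,0,0.001],0],
    [[0,0,0],[0,0,0],0],
    [[0,0,0],[0,0,0],0]
  ]
}}

```text
time: 10.6
ee_pos: [0.5397, 0.0319, 0.0389]
tcp_rot: [180.0, 0.0, 102.3]
wrist_force: [-1.9, 0.3, 6.2]
opening: 0.0435
grasp_force: 41.2
```

Touching the board, so I release and rise.

{"op": "servo_tool", "data": {
  "moves": [
    [[0,0,0],[0,0,0],70],
    [[0,0,0],[0,0,0],90],
    [[0,0,0],[0,0,0],90],
    [[0,0,0],[0,0,0],90],
    [[0,0,0],[0,0,0],90],
    [[0,0,0],[0,0,-0.02],90],
    [[0,0,0],[0,0,-0.04],90],
    [[0,0,0],[0,0,-0.04],90],
    [[0,0,0],[0,0,-0.04],90],
    [[0,0,0],[0,0,0],90],
    [[0,0,0],[0,0,0],90]
  ]
}}

```text
time: 11.7
ee_pos: [0.5401, 0.032, 0.1787]
tcp_rot: [179.9, 0.0, 102.3]
wrist_force: [0.6, 0.1, -1.0]
opening: 0.077
grasp_force: 0.0
```

```bash
python3 - <<'E'
from h import *
from scipy.optimize import least_squares
a,d=camera("scene");o=get_obs();print(o["ee_pos"],o["tcp_rot"],o["q"].round(1))
P=cloud(d,"scene",np.ones(d.shape,bool))
P=P[np.hypot(P[:,0]-.5395,P[:,1]-.0317)<.035]
for z in (.07,.08,.09,.1,.108):
    S=P[abs(P[:,2]-z)<.006]
    f=least_squares(lambda p:np.hypot(S[:,0]-p[0],S[:,1]-p[1])-.0225,[.538,.03],loss="soft_l1",f_scale=.002)
    print(z,len(S),f.x.round(4),np.abs(f.fun).mean().round(4))
A=cv2.resize(a[140:270,240:370],None,fx=4.4,fy=4.4,interpolation=cv2.INTER_CUBIC);cv2.imwrite("pics/c6.png",A[:,:,::-1])
E
```

```text
[0.53948867 0.03192638 0.17743686] [-1.79975341e+02 -3.99980406e-03  1.02343521e+02] [ 3.4  3.3  5.8 92.6  0.  81. ]
0.07 47 [0.5404 0.0308] 0.0007
0.08 41 [0.5399 0.0299] 0.001
0.09 29 [0.5404 0.03  ] 0.0007
0.1 53 [0.5408 0.0301] 0.0013
0.108 178 [0.5399 0.0295] 0.0069
```

View pics/c6.png

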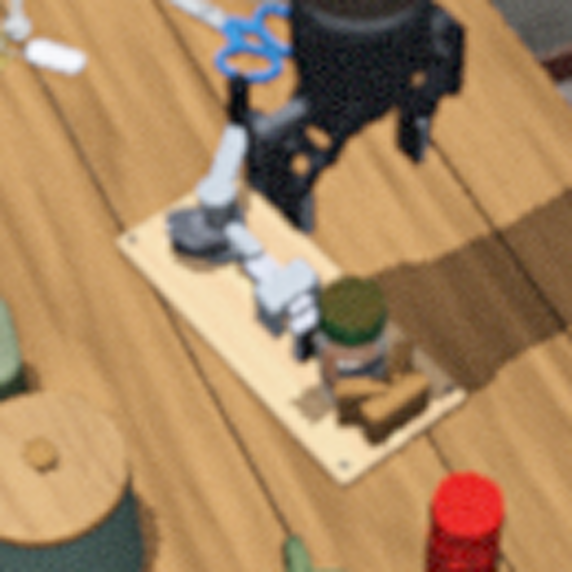

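The jar stands upright in the gap at crop (353,320), with its axis at about (0.540, 0.031). Next I go above the knob and turn the gripper so the fingers close along clamp y.

{"op": "servo_tool", "data": {
  "moves": [
    [[0,0,0],[-0.0376,-0.0103,0],50],
    [[0,0,0],[-0.0376,-0.0103,0],50],
    [[0,0,0],[-0.0376,-0.0103,0],50],
    [[0,0,0],[-0.0376,-0.0103,0],50],
    [[0,0,0],[-0.0376,-0.0103,0],50]
  ]
}}

```text
time: 12.25
ee_pos: [0.5285, -0.164, 0.1762]
tcp_rot: [-179.9, -0.1, 102.4]
wrist_force: [0.5, 0.2, -0.2]
opening: 0.0426
grasp_force: 0.0
```

{"op": "servo_tool", "data": {
  "moves": [
    [[0,0,-8.2],[0,0,0],50],
    [[0,0,-8.2],[0,0,0],50],
    [[0,0,-8.2],[0,0,0],50],
    [[0,0,-8.2],[0,0,0],50],
    [[0,0,-8.2],[0,0,0],50],
    [[0,0,-8.2],[0,0,0],50],
    [[0,0,-8.2],[0,0,0],50],
    [[0,0,-8.2],[0,0,0],50],
    [[0,0,-8.2],[0,0,0],50],
    [[0,0,-8.2],[0,0,0],50],
    [[0,0,-8.0],[0,0,0],50],
    [[0,0,0],[0,0,0],50]
  ]
}}

```text
time: 13.45
ee_pos: [0.5288, -0.1625, 0.1763]
tcp_rot: [179.9, -0.1, -167.5]
wrist_force: [-0.4, 1.1, -0.2]
opening: 0.0427
grasp_force: 0.0
```

```bash
python3 - <<'E'
from h import *
for c in("scene","top"):
    a,d=camera(c);marks(["knob_grip","shaft_top","jar_seat"],c)
    if c=="scene":
        P=cloud(d,c,np.ones(d.shape,bool));m=(P[:,2]>.08)&(P[:,2]<.128)&(np.hypot(P[:,0]-.529,P[:,1]+.163)<.03);K=P[m]
        print(len(K),K.min(0).round(4),K.max(0).round(4));S=K[K[:,2]<.116]
        from scipy.optimize import least_squares
        f=least_squares(lambda p:np.hypot(S[:,0]-p[0],S[:,1]-p[1])-.0095,[.527,-.165],loss="soft_l1",f_scale=.002);print(f.x.round(4),np.abs(f.fun).mean())
        A=cv2.resize(a[120:220,230:330],None,fx=5.5,fy=5.5,interpolation=cv2.INTER_CUBIC);cv2.imwrite("pics/c7.png",A[:,:,::-1])
print(get_obs()["ee_pos"],get_obs()["tcp_rot"])
E
```

```text
scene knob_grip 0.65 [ 0.5335 -0.1624  0.0985]
scene knob_grip 0.57 [0.6268 0.3752 0.0037]
scene shaft_top 0.82 [ 0.5723 -0.1174  0.0738]
scene shaft_top 0.19 [0.5355 0.0325 0.0133]
scene jar_seat 0.69 [0.5384 0.0309 0.0153]
70 [ 0.5203 -0.1705  0.0812] [ 0.5387 -0.1534  0.1243]
[ 0.5291 -0.1649] 0.0009025576365694022
top shaft_top 0.72 [ 0.5728 -0.1105  0.0721]
top jar_seat 0.58 [0.5401 0.0385 0.0086]
[ 0.52939243 -0.16273971  0.17789488] [ 1.79996769e+02 -5.63003740e-03 -1.67720160e+02]
```

View pics/c7.png

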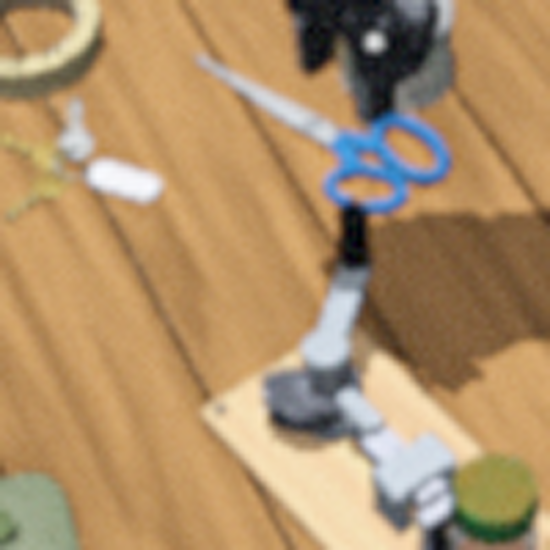

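The knob is at crop (354,232), with its axis at (0.529, -0.164), right under the gripper. I descend 0.12 m and then grip lightly.

{"op": "servo_tool", "data": {
  "moves": [
    [[0,0,0],[0,-0.001,0.03],50],
    [[0,0,0],[0,0,0.035],50],
    [[0,0,0],[0,0,0.03],50],
    [[0,0,0],[0,0,0.025],50],
    [[0,0,0],[0,0,0],50],
    [[0,0,0],[0,0,0],50]
  ],
  "force": 20
}}

```text
time: 14.45
ee_pos: [0.5296, -0.1637, 0.0586]
tcp_rot: [180.0, -0.0, -167.7]
wrist_force: [0.3, 0.0, 0.8]
opening: 0.0427
grasp_force: 0.0
```

{"op": "servo_tool", "data": {
  "moves": [
    [[0,0,0],[0,0,0],0],
    [[0,0,0],[0,0,0],0],
    [[0,0,0],[0,0,0],0],
    [[0,0,0],[0,0,0],0],
    [[0,0,0],[0,0,0],0]
  ],
  "force": 20
}}

```text
time: 14.95
ee_pos: [0.5307, -0.1639, 0.0598]
tcp_rot: [-179.9, 0.2, -167.7]
wrist_force: [0.6, 0.3, 6.0]
opening: 0.0178
grasp_force: 21.5
```

```bash
python3 - <<'E'
import numpy as np
f=np.radians(np.arange(-141,80,5));
for i in range(len(f)-1): print(int(round(np.degrees(f[i+1]))),(-.065*(np.cos(f[i+1])-np.cos(f[i]))).round(4),(.065*(np.sin(f[i+1])-np.sin(f[i]))).round(4))
E
cat > st.py <<'E'
from h import *
o=get_obs();r=o["ee_pos"][:2]-np.array([.5710,-.1128]);w=np.arctan2(r[1],r[0]);t=np.array([-np.sin(w),np.cos(w)]);n=r/np.hypot(*r);F=o["wrist_force"][:2]
print("phi",(np.degrees(w)-12.35).round(1),"r",np.hypot(*r).round(4),"push",(-F@t).round(1),"rad",(F@n).round(1),"Fz",o["wrist_force"][2].round(1),o["grasp_force"],o["time"])
E
python3 st.py
```

```text
-136 -0.0038 -0.0042
-131 -0.0041 -0.0039
-126 -0.0044 -0.0035
-121 -0.0047 -0.0031
-116 -0.005 -0.0027
-111 -0.0052 -0.0023
-106 -0.0054 -0.0018
-101 -0.0055 -0.0013
-96 -0.0056 -0.0008
-91 -0.0057 -0.0003
-86 -0.0057 0.0001
-81 -0.0056 0.0006
-76 -0.0056 0.0011
-71 -0.0054 0.0016
-66 -0.0053 0.0021
-61 -0.0051 0.0025
-56 -0.0048 0.003
-51 -0.0046 0.0034
-46 -0.0042 0.0038
-41 -0.0039 0.0041
-36 -0.0035 0.0044
-31 -0.0031 0.0047
-26 -0.0027 0.005
-21 -0.0023 0.0052
-16 -0.0018 0.0054
-11 -0.0013 0.0055
-6 -0.0008 0.0056
-1 -0.0003 0.0057
4 0.0001 0.0057
9 0.0006 0.0056
14 0.0011 0.0056
19 0.0016 0.0054
24 0.0021 0.0053
29 0.0025 0.0051
34 0.003 0.0048
39 0.0034 0.0046
44 0.0038 0.0042
49 0.0041 0.0039
54 0.0044 0.0035
59 0.0047 0.0031
64 0.005 0.0027
69 0.0052 0.0023
74 0.0054 0.0018
79 0.0055 0.0013
phi -140.6 r 0.0651 push -0.3 rad -0.6 Fz 6.0 21.490027983110167 14.95
```

{"op": "servo_tool", "data": {
  "moves": [
    [[0,0,0],[-0.0038,-0.0042,-0.001],0],
    [[0,0,0],[-0.0041,-0.0039,0],0],
    [[0,0,0],[0,0,0],0]
  ]
}}

```text
time: 15.25
ee_pos: [0.5404, -0.1706, 0.0598]
tcp_rot: [-179.9, 0.1, -167.7]
wrist_force: [0.7, -1.3, 5.5]
opening: 0.018
grasp_force: 21.4
```

```bash
python3 st.py
```

```text
phi -130.3 r 0.0654 push -1.2 rad 0.8 Fz 5.5 21.36385907086094 15.25
```

{"op": "servo_tool", "data": {
  "moves": [
    [[0,0,0],[-0.0044,-0.0035,0],0],
    [[0,0,0],[-0.0047,-0.0031,0],0],
    [[0,0,0],[-0.005,-0.0027,0],0],
    [[0,0,0],[0,0,0],0]
  ]
}}

```text
time: 15.65
ee_pos: [0.5563, -0.177, 0.0599]
tcp_rot: [-179.9, 0.1, -167.7]
wrist_force: [0.2, -0.4, 5.4]
opening: 0.0176
grasp_force: 21.4
```

```bash
python3 st.py
```

```text
phi -115.3 r 0.0658 push -0.3 rad 0.4 Fz 5.4 21.37886135811641 15.65
```

{"op": "servo_tool", "data": {
  "moves": [
    [[0,0,0],[-0.0052,-0.0023,0],0],
    [[0,0,0],[-0.0054,-0.0018,0],0],
    [[0,0,0],[0,0,0],0]
  ]
}}

```text
time: 15.95
ee_pos: [0.5671, -0.1788, 0.0598]
tcp_rot: [-179.9, 0.0, -167.7]
wrist_force: [-1.4, -1.8, 6.3]
opening: 0.0182
grasp_force: 21.5
```

```bash
python3 st.py
```

```text
phi -105.7 r 0.0661 push 1.3 rad 1.9 Fz 6.3 21.453703568511173 15.95
```

{"op": "servo_tool", "data": {
  "moves": [
    [[0,0,0],[-0.0055,-0.0013,0],0],
    [[0,0,0],[-0.0056,-0.0008,0],0],
    [[0,0,0],[0,0,0],0]
  ]
}}

```text
time: 16.25
ee_pos: [0.5784, -0.1787, 0.0599]
tcp_rot: [-179.9, 0.0, -167.7]
wrist_force: [-2.1, -3.6, 7.1]
opening: 0.0179
grasp_force: 21.5
```

```bash
python3 st.py
```

```text
phi -95.9 r 0.0663 push 2.5 rad 3.4 Fz 7.1 21.450364271227045 16.25
```

{"op": "servo_tool", "data": {
  "moves": [
    [[0,0,0],[-0.0057,-0.0003,0],0],
    [[0,0,0],[-0.0057,0.0001,0],0],
    [[0,0,0],[0,0,0],0]
  ]
}}

```text
time: 16.55
ee_pos: [0.5896, -0.1766, 0.0599]
tcp_rot: [-179.8, 0.1, -167.7]
wrist_force: [-0.4, -4.0, 5.9]
opening: 0.0178
grasp_force: 21.4
```

```bash
python3 st.py
```

```text
phi -86.1 r 0.0664 push 1.5 rad 3.8 Fz 5.9 21.43727792747825 16.55
```

{"op": "servo_tool", "data": {
  "moves": [
    [[0,0,0],[-0.0056,0.0006,0],0],
    [[0,0,0],[-0.0056,0.0011,0],0],
    [[0,0,0],[0,0,0],0]
  ]
}}

```text
time: 16.85
ee_pos: [0.6002, -0.1726, 0.0599]
tcp_rot: [-179.8, 0.1, -167.7]
wrist_force: [-0.8, -5.3, 6.0]
opening: 0.0181
grasp_force: 21.4
```

```bash
python3 st.py
```

```text
phi -76.3 r 0.0665 push 3.0 rad 4.4 Fz 6.0 21.43374410837744 16.85
```

{"op": "servo_tool", "data": {
  "moves": [
    [[0,0,0],[-0.0054,0.0011,0],0],
    [[0,0,0],[-0.0053,0.0016,0],0],
    [[0,0,0],[0,0,0],0]
  ]
}}

```text
time: 17.15
ee_pos: [0.6096, -0.1673, 0.0599]
tcp_rot: [-179.9, 0.0, -167.7]
wrist_force: [-1.8, -3.1, 7.5]
opening: 0.0178
grasp_force: 21.6
```

```bash
python3 st.py
```

```text
phi -67.0 r 0.0667 push 3.3 rad 1.5 Fz 7.5 21.570583942993835 17.15
```

{"op": "servo_tool", "data": {
  "moves": [
    [[0,0,0],[-0.0051,0.0025,0],0],
    [[0,0,0],[-0.0048,0.003,0],0],
    [[0,0,0],[0,0,0],0]
  ]
}}

```text
time: 17.45
ee_pos: [0.618, -0.1602, 0.06]
tcp_rot: [-179.8, -0.0, -167.7]
wrist_force: [-2.7, -5.1, 7.3]
opening: 0.0179
grasp_force: 21.6
```

```bash
python3 st.py
```

```text
phi -57.6 r 0.0668 push 5.5 rad 1.7 Fz 7.3 21.58344520430589 17.45
```

{"op": "servo_tool", "data": {
  "moves": [
    [[0,0,0],[-0.0046,0.0034,0],0],
    [[0,0,0],[0,0,0],0]
  ]
}}

```text
time: 17.65
ee_pos: [0.6217, -0.1562, 0.06]
tcp_rot: [-179.8, -0.0, -167.7]
wrist_force: [-3.5, -5.8, 7.1]
opening: 0.0182
grasp_force: 21.6
```

```bash
python3 st.py
```

```text
phi -52.9 r 0.0668 push 6.7 rad 1.2 Fz 7.1 21.588988793837416 17.65
```

{"op": "servo_tool", "data": {
  "moves": [
    [[0,0,0],[-0.0042,0.0038,0],0],
    [[0,0,0],[0,0,0],0]
  ]
}}

```text
time: 17.85
ee_pos: [0.6251, -0.1519, 0.06]
tcp_rot: [-179.8, 0.0, -167.7]
wrist_force: [-2.9, -6.7, 7.0]
opening: 0.0181
grasp_force: 21.6
```

```bash
python3 st.py
```

```text
phi -48.2 r 0.0668 push 7.2 rad 1.6 Fz 7.0 21.5917613918009 17.85
```

{"op": "servo_tool", "data": {
  "moves": [
    [[0,0,0],[-0.0039,0.0041,0],0],
    [[0,0,0],[0,0,0],0]
  ]
}}

```text
time: 18.05
ee_pos: [0.6281, -0.1473, 0.06]
tcp_rot: [-179.7, 0.0, -167.7]
wrist_force: [-2.0, -8.3, 6.4]
opening: 0.0179
grasp_force: 21.6
```

```bash
python3 st.py
```

```text
phi -43.5 r 0.0667 push 8.2 rad 2.6 Fz 6.4 21.592797305142994 18.05
```

{"op": "servo_tool", "data": {
  "moves": [
    [[0,0,0],[-0.0035,0.0044,0],0],
    [[0,0,0],[0,0,0],0]
  ]
}}

```text
time: 18.25
ee_pos: [0.6308, -0.1423, 0.06]
tcp_rot: [-179.7, 0.0, -167.7]
wrist_force: [-1.0, -8.8, 6.4]
opening: 0.0181
grasp_force: 21.6
```

```bash
python3 st.py
```

```text
phi -38.6 r 0.0667 push 8.4 rad 3.0 Fz 6.4 21.556632815407966 18.25
```

{"op": "servo_tool", "data": {
  "moves": [
    [[0,0,0],[-0.0031,0.0047,0],0],
    [[0,0,0],[0,0,0],0]
  ]
}}

```text
time: 18.45
ee_pos: [0.6334, -0.1361, 0.06]
tcp_rot: [-179.8, 0.1, -167.7]
wrist_force: [2.0, -3.6, 5.0]
opening: 0.0182
grasp_force: 21.4
```

```bash
python3 st.py
```

```text
phi -32.8 r 0.0666 push 2.6 rad 3.1 Fz 5.0 21.354568742975175 18.45
```

{"op": "servo_tool", "data": {
  "moves": [
    [[0,0,0],[-0.0027,0.005,0],0],
    [[0,0,0],[0,0,0],0]
  ]
}}

```text
time: 18.65
ee_pos: [0.6352, -0.13, 0.06]
tcp_rot: [-179.9, 0.2, -167.7]
wrist_force: [4.8, -3.2, 4.4]
opening: 0.0179
grasp_force: 21.4
```

```bash
python3 st.py
```

```text
phi -27.4 r 0.0665 push 1.8 rad 5.5 Fz 4.4 21.375942869963183 18.65
```

{"op": "servo_tool", "data": {
  "moves": [
    [[0,0,0],[-0.0023,0.0052,0],0],
    [[0,0,0],[0,0,0],0]
  ]
}}

```text
time: 18.85
ee_pos: [0.6364, -0.1242, 0.06]
tcp_rot: [-179.9, 0.2, -167.7]
wrist_force: [5.1, -1.5, 5.3]
opening: 0.0182
grasp_force: 21.3
```

```bash
python3 st.py
```

```text
phi -22.2 r 0.0664 push 0.6 rad 5.3 Fz 5.3 21.335754066679726 18.85
```

The push fell from 8.4 N to 0.6–1.8 N, so the roller is on the level top, first met at about -34°. I move on to about -19° (mid-top), ease the radial pull, release and rise.

{"op": "servo_tool", "data": {
  "moves": [
    [[0,0,0],[-0.0021,0.0028,0],0],
    [[0,0,0],[0,0,0],0],
    [[0,0,0],[0,0,0],0]
  ]
}}

```text
time: 19.15
ee_pos: [0.637, -0.1207, 0.0599]
tcp_rot: [-180.0, 0.1, -167.7]
wrist_force: [0.4, -1.0, 6.9]
opening: 0.0176
grasp_force: 21.5
```

```bash
python3 st.py
```

```text
phi -19.2 r 0.0664 push 0.9 rad 0.6 Fz 6.9 21.507601595491792 19.15
```

{"op": "servo_tool", "data": {
  "moves": [
    [[0,0,0],[0,0,0],30],
    [[0,0,0],[0,0,0],50],
    [[0,0,0],[0,0,0],50],
    [[0,0,0],[0,0,0],50],
    [[0,0,0],[0,0,-0.02],50],
    [[0,0,0],[0,0,-0.04],50],
    [[0,0,0],[0,0,-0.04],50],
    [[0,0,0],[0,0,-0.04],50],
    [[0,0,0],[0,0,0],50]
  ]
}}

```text
time: 20.05
ee_pos: [0.6378, -0.1207, 0.2055]
tcp_rot: [-179.8, 0.5, -167.7]
wrist_force: [0.6, -0.2, 0.0]
opening: 0.043
grasp_force: 0.0
```

{"op": "servo_tool", "data": {
  "moves": [
    [[0,0,0],[0.04,0,0],50],
    [[0,0,0],[0.04,-0.01,0],50],
    [[0,0,0],[0.04,-0.02,0],50],
    [[0,0,0],[0.04,-0.02,0],50],
    [[0,0,0],[0,0,0],50],
    [[0,0,0],[0,0,0],50],
    [[0,0,0],[0,0,0],50]
  ]
}}

```text
time: 20.75
ee_pos: [0.491, -0.2031, 0.1988]
tcp_rot: [180.0, 0.0, -167.6]
wrist_force: [0.3, -0.3, 0.2]
opening: 0.0427
grasp_force: 0.0
```

```bash
python3 - <<'E'
from h import *
from scipy.optimize import least_squares
a,d=camera("scene");print(get_obs()["time"],get_obs()["wrist_force"])
P=cloud(d,"scene",np.ones(d.shape,bool))
th=np.radians(12.35);O=np.array([.5539,-.0347]);X=np.array([np.cos(th),np.sin(th)]);Y=np.array([-X[1],X[0]])
q=np.c_[(P[:,:2]-O)@X,(P[:,:2]-O)@Y,P[:,2]]*1000
for z in (70,80,90,100):
    S=q[(abs(q[:,2]-z)<6)&(np.hypot(q[:,0],q[:,1]-72)<35)]
    f=least_squares(lambda p:np.hypot(S[:,0]-p[0],S[:,1]-p[1])-22.5,[0,70],loss="soft_l1",f_scale=2);print("jar",z,f.x.round(1),np.abs(f.fun).mean().round(2))
T=q[(q[:,2]>48)&(q[:,2]<62)&(abs(q[:,0])<25)&(q[:,1]>20)&(q[:,1]<52)];print("jaw y",np.percentile(T[:,1],[5,50,95]).round(1))
K=q[(q[:,2]>85)&(q[:,2]<126)&(np.hypot(q[:,0],q[:,1]+80)<85)];k=K.mean(0);print("knob",len(K),k.round(1),np.degrees(np.arctan2(k[1]+80,k[0])).round(1))
A=cv2.resize(a[120:250,240:370],None,fx=4.4,fy=4.4,interpolation=cv2.INTER_CUBIC);cv2.imwrite("pics/c8.png",A[:,:,::-1])
E
```

```text
20.8 [-0.36479072 -0.15188641  0.06608825]
jar 70 [ 1.  69.5] 0.86
jar 80 [ 0.7 68.8] 1.12
jar 90 [ 0.9 69.5] 0.73
jar 100 [ 1.  69.1] 1.08
jaw y [36.6 42.2 47. ]
knob 69 [ 63.4 -97.8 108. ] -15.7
```

View pics/c8.png

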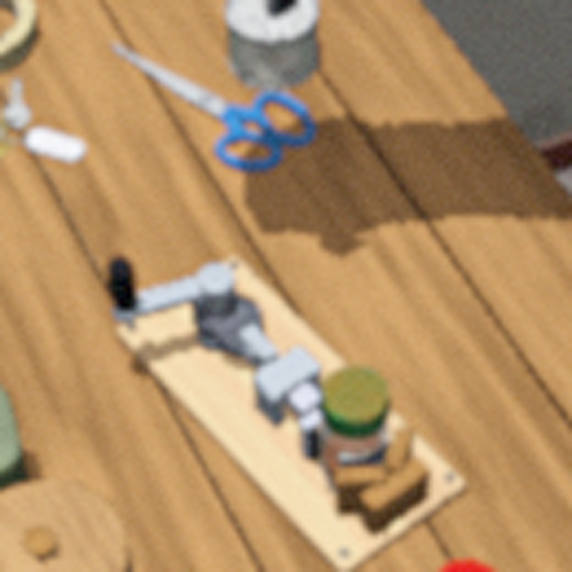

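The picture shows the crank held at about -17° with its knob at crop (122,285). The jar at (355,410) is upright and pressed between the jaw and the V block, and the robot is clear. I'm handing it in.

```bash
python3 -c "
from workcell import *
print(job_done())"
```

```text
the job is handed in; nothing more can be done
None
```

The jar is upright in the clamp with the crank resting mid-way along the cam's level top; the grip force itself wasn't measured. On my first grasp the fingers pressed on its cap (about 28 N) because the real fingertips sit about 31 mm above the reported TCP. The jar tilted a few degrees and righted itself, and I handed in at about 21 s with the arm clear.

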